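# Hang a freshly sprayed model wagon on the crowded drying rack

## Robot

A 7-joint arm with a two-finger parallel gripper is mounted at the origin on the work surface. World frame = base frame: x ahead of the robot, y to its left, z up, the work surface at z = 0. Lengths are in m, angles in rad, forces in N, time in s.
With the tool pointing down it reaches from about 0.35 to 0.9 m from the base axis. Payload 7.2 kg.
Tool frame: the origin (TCP) lies midway between the tips of the shut fingers; the grasp point (between the pads) lies bot.pinch_z behind it (bot.pinch_z is the distance from the TCP to the grasp point, in m); z points along the fingers, y is the direction in which the jaws open and shut (so a half turn about z gives the same grasp; the last joint's range is limited). The gripper opens to 88 mm and grips with 3 to 60 N. Pads are 20 mm wide; open, the fingers measure 115 mm over their backs; the gripper's body (75 mm by 178 mm) begins 61 mm behind the grasp point.
Start: joints at [1.234, 0.411, -0.013, 1.596, 0.006, 1.134, -0.082], TCP at [0.166, -0.603, 0.223] pointing down, gripper open.
Joint ranges: [-2.95, 2.95], [-0.29, 1.99], [-1.47, 1.44], [0.14, 2.54], [-1.03, 4.17], [0.13, 1.85], [-2.86, 2.86]. Speed limits (rad/s): [2.39, 2.39, 3.01, 3.01, 3.14, 3.14, 3.14].

## Interface

Orientations are given as a unit quaternion [w, x, y, z].
In Python, from station import bot gives the robot as it stands.
- The arm moves only by the tool drive_tool, never from a script. Its arguments are lists of equal length, an entry for each row: "grip": the opening, from 0 (shut) to 1 (fully open); "dp": the shift along the tool's x, y, z each as a share of 30 cm, from -1 to 1, a list of three; "twist": the turn about the tool's z as a share of 180 degrees, from -1 to 1. In form: {"grip": [grip, ...], "dp": [[dx, dy, dz], ...], "twist": [twist, ...]}. A call has 1 to 10 rows; each row shifts and turns the pose as measured when the row begins, along the tool's axes as they then stand; what a row does not reach is not made up. A row lasts 1/8 s, in which the tool goes at most 62.5 mm and 10.7 degrees, less where a joint would pass 70% of its speed; a pose out of reach is approached as far as the arm can. A call with a number of a shift or a turn outside -1 to 1 is refused whole. A call with a gripper value outside its range is refused whole. The fingers move at their own pace and stop on an object; the grip force is fixed at half the most. Time passes only in rows, so rows that do not move let the fingers close. It gives the time, the measured TCP pose, the force and the opening at its end, in the units of the state.
- bot.get_obs(): the state, without advancing time (a new reading comes with each control period).
- bot.capture(name): name is "scene" or "top" or "wrist"; returns a dict with "frame" (400x640x3 uint8, red, green, blue), "fx", "fy", "cx", "cy" (pixels), "view" (4x4, takes a point from world to camera coordinates). Camera axes: x right, y down, z forward; pixel columns grow to the right and rows downward; lengths in m; the calibration is good to about 2 mm. A picture is of the moment at which its call begins. There is no depth.
- bot.hand_in(): hands the job in, once; it reports no verdict.
The state is a dict: "time_s": time; "joint_positions": joint angles; "joint_vel": joint speeds; "tau": joint torques, N m; "ee_pos": TCP position; "orientation": TCP orientation; "force": force on the tool from outside, world axes, zero at the start; "wrist_torque": the same for the moment, N m; "opening": finger opening in m.
Only numpy, scipy, OpenCV 4.12 (cv2) and the standard library are available. Lean on these libraries where they do the work, as an engineer would, in place of code of your own. Each camera call takes 0.05 s, during which the arm holds its last target. There are 200 camera calls.

## Task

The blue model wagon has just been sprayed: lift it off the turntable by the wooden grip of its hanger and hang it in the empty place of the drying rack, lowering it between the other wet wagons without touching or shifting them. Rest the hanger's bar lightly on the orange clip and slide it along, feeling for the clip's slot, until it drops in; let it settle fully home, level on both rails, without forcing it, and let go.

Things in the scene. Friction and masses are not known exactly. Their poses are not given: they have to be found in the camera images.
- wagon_blue_grip (a point): Centre of the wooden grip block (26 x 22 x 48 mm in its x, y, z) on top of the blue wagon's hanger: hold it here. Axes: x along the hanger's flat steel crossbar, z up. The crossbar's top is 24 mm and its underside 29 mm below this point; the wagon's underside is 107 mm below it. At the start it stands upright on the turntable at any yaw.
- wagon_blue: Blue open wagon body, 92 x 38 x 28 mm, with its hanger: one rigid piece, 0.16 to 0.26 kg, same fore and aft, origin under the wagon's middle. 78 mm up, the crossbar's underside: a flat bar 144 mm long (x), 10 wide (y), 5 thick. A lip at each end (10 mm wide, inner face 68 mm from the middle) reaches 11 mm below it. Grip above the bar's middle.
- turntable: Round spraying turntable, 156 mm across and 20 mm high, fixed; origin at the middle of its underside on the bench. It stands left or right of the rack.
- rack: Fixed drying rack, 172 x 320 mm, 120 high; origin on the bench under its middle, y along the rails. Two round steel rails (8 mm) with axes at x = -58 and +58 mm, tops 110 mm above the bench; open between them. A hanger lies across both rails, x along x, lips outside, wagon between. Four places 56 mm apart in y, each with a clip on the front rail (x = -58); rear rail bare.
- free_place (a point): Middle of the empty place, half-way between the rails at the height of the rail tops, where the underside of a seated crossbar's middle lies; axes as the rack's. Neighbours' middles are some 56 mm off in y on either side, so a wagon in the middle has about 18 mm free on each side.
- clip_zone (a point): Point on top of the front rail, 58 mm in -x from free_place. About here an orange clip like the black ones: 42 mm long (y), 13 wide, two flat square-edged ears 8 mm above the rail top and between them a slot 12.5 mm wide (y), its floor the rail itself. Set by hand and not measured: slot middle anywhere within 12 mm in y of this point. Slides on the rail only if pushed with 12 N or more.
- wagon_red: The red neighbour, hanging loosely on the rack: same piece, origin and axes as the blue one. The neighbours may be in any order.
- wagon_green: The green neighbour, hanging loosely on the rack: same piece, origin and axes as the blue one. The neighbours may be in any order.
- wagon_yellow: The yellow neighbour, hanging loosely on the rack: same piece, origin and axes as the blue one. The neighbours may be in any order.

How it is judged:
By the outcome, as a careful person would: the job done as asked, in the order asked, and still so for the second after the job is handed in, with the robot touching nothing.
It also fails if it takes over 64 s, if anything falls off the work surface, if the arm or the gripper's body presses on something with over 40 N, if the wrist force passes 120 N, or if a joint passes its speed limit or range.

## Working session

There is one attempt and no reset: what is moved stays moved. The work goes in short steps, Python scripts to look and compute and a tool call to move; the robot and the scene stay as the last step left them, time stands still between calls to the robot, and variables do not carry over. Pictures are saved under pics/ and viewed, about 8 in all and at most 12, crops included, and the job is handed in when it is done.

Besides the shell and the picture viewer there is one more tool, called as name(argument=value, ...) on one line, values as JSON. drive_tool: Moves the arm, as the interface text tells. Its arguments: {"type":"object","properties":{"grip":{"type":"array","items":{"type":"number"}},"dp":{"type":"array","items":{"type":"array","items":{"type":"number","minimum":-1,"maximum":1}}},"twist":{"type":"array","items":{"type":"number","minimum":-1,"maximum":1}}},"required":["grip","dp","twist"]}

```bash
ls; mkdir -p pics; cat > h.py <<'E'
import numpy as np, cv2
from station import bot
def cap(n,save=None):
    c=bot.capture(n); 
    if save: cv2.imwrite(f'pics/{save}.png',c['frame'][:,:,::-1])
    return c
def ray(c,u,v,z):
    V=np.array(c['view']);R=V[:3,:3];o=-R.T@V[:3,3]
    d=R.T@np.array([(u-c['cx'])/c['fx'],(v-c['cy'])/c['fy'],1])
    return o+d*(z-o[2])/d[2]
def proj(c,p):
    V=np.array(c['view']);q=V[:3,:3]@np.array(p)+V[:3,3]
    return np.array([c['fx']*q[0]/q[2]+c['cx'],c['fy']*q[1]/q[2]+c['cy']])
E
python3 - <<'E'
from h import *
a=cap('top','top1');b=cap('scene','scene1')
for c in(a,b):
    V=np.array(c['view']);print(-V[:3,:3].T@V[:3,3],c['fx'],V[2,:3])
o=bot.get_obs();print(o,bot.pinch_z)
E
```

```text
pics
[0.47896304 0.01071004 1.1761156 ] 424.5442653869858 [ 0.04659791 -0.01830144 -0.99874606]
[ 0.72844614 -0.37535289  0.74301629] 366.3217069975325 [-0.22371889  0.47755906 -0.84963945]
{'time_s': 0.1, 'joint_positions': array([ 1.23380087,  0.41180833, -0.01272395,  1.5969346 ,  0.00559829,
        1.1342803 , -0.08221008]), 'joint_vel': array([-1.52893867e-04, -4.65702717e-03, -1.04214740e-04, -1.80725280e-03,
       -3.78802474e-05, -1.01597007e-03, -5.53064985e-04]), 'tau': array([ 3.02709355e-03, -5.89097071e+01,  6.44082483e-01, -2.91711116e+01,
       -5.37448854e-02,  1.44641500e-02,  1.06992593e-04]), 'ee_pos': array([ 0.16583683, -0.60214325,  0.22191085]), 'orientation': array([-6.83562879e-04,  9.90980349e-01,  1.34005455e-01, -1.38745355e-04]), 'force': array([-0.07349495,  0.224776  , -0.41274892]), 'wrist_torque': array([ 0.0065273 , -0.03338458, -0.03782673]), 'opening': 0.08799813627951952} 0.0187
```

View pics/top1.png

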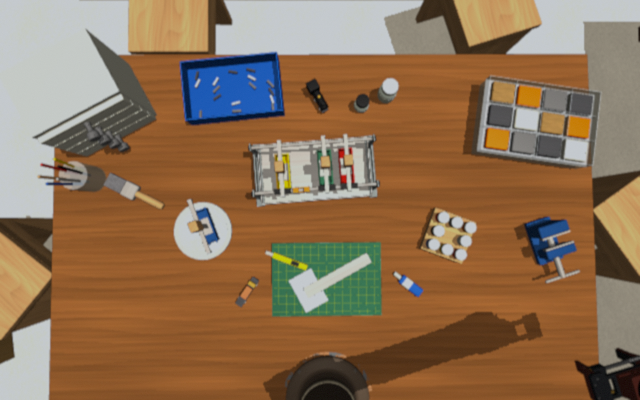

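View pics/scene1.png

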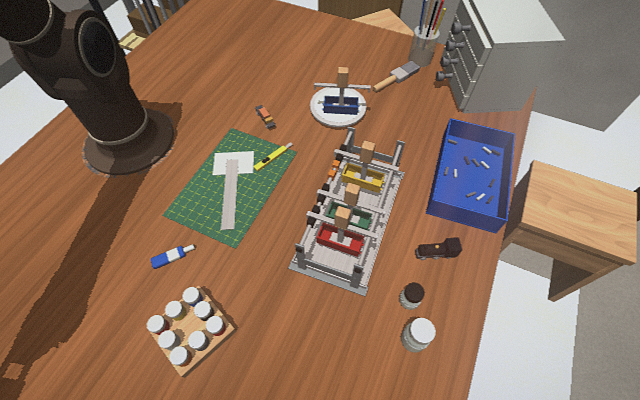

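```bash
python3 - <<'E'
from h import *
a=cv2.imread('pics/top1.png')
r=cv2.resize(a[130:210,240:390],None,fx=5,fy=5,interpolation=2)
t=cv2.resize(a[195:265,165:240],None,fx=2.8,fy=2.8,interpolation=2)
im=np.zeros((600,800,3),np.uint8);im[:400,:750]=r;im[400:400+t.shape[0],:t.shape[1]]=t
cv2.imwrite('pics/crop1.png',im)
c=cap('top')
for n,u,v,z in [('grip',194,226,.151),('barA',190,203,.1),('barB',213,252,.1),('tt',202,230,.02)]: print(n,ray(c,u,v,z))
E
```

```text
grip [0.46959968 0.31749104 0.151     ]
barA [0.52715304 0.34313489 0.1       ]
barB [0.40350676 0.28490993 0.1       ]
tt [0.45741126 0.33512281 0.02      ]
```

View pics/crop1.png

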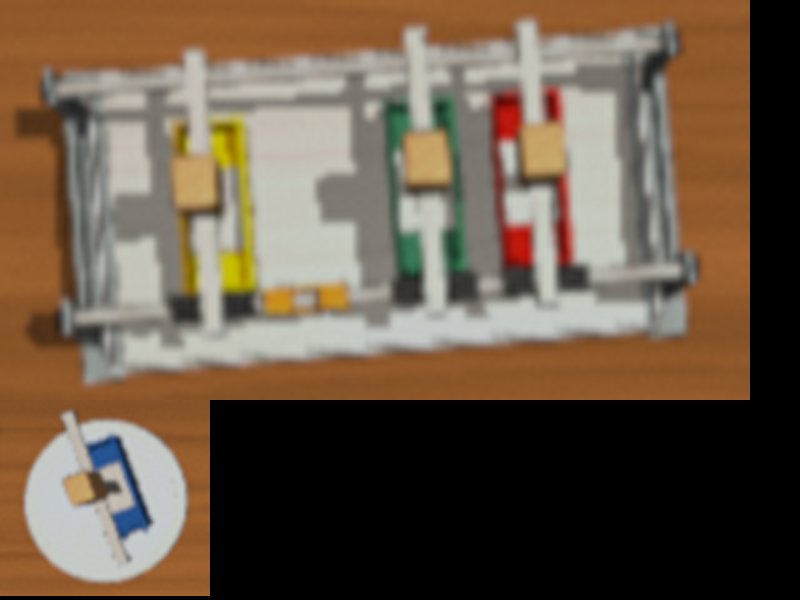

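```bash
python3 - <<'E'
from h import *
c=cap('top')
def P(u,v,z): return ray(c,u/5+240,v/5+130,z)
for n,u,v,z in [('rearL',60,88,.106),('rearR',665,46,.106),('frL',75,318,.106),('frR',690,270,.106),('yf',212,328,.115),('yr',195,50,.115),('gf',436,308,.115),('gr',415,28,.115),('rf',546,302,.115),('rr',526,20,.115),('slot',306,298,.116),('clipL',263,300,.118),('clipR',348,296,.118),('yg',195,182,.163),('gg',427,158,.163),('rg',543,150,.163)]:
    print(n,P(u,v,z).round(4))
def T(u,v,z): return ray(c,u/2.8+165,(v-400)/2.8+195,z)
print(T(68,413,.1),T(126,560,.1),T(77,489,.151))
E
```

```text
rearL [0.6659 0.1862 0.106 ]
rearR [ 0.6857 -0.1209  0.106 ]
frL [0.5493 0.1787 0.106 ]
frR [ 0.5712 -0.132   0.106 ]
yf [0.5431 0.109  0.115 ]
yr [0.6832 0.117  0.115 ]
gf [ 0.5523 -0.003   0.115 ]
gr [0.6938 0.0063 0.115 ]
rf [ 0.5549 -0.0582  0.115 ]
rr [ 0.6976 -0.0497  0.115 ]
slot [0.5577 0.062  0.116 ]
clipL [0.5567 0.0833 0.118 ]
clipR [0.5584 0.0409 0.118 ]
yg [0.6103 0.1124 0.163 ]
gg [0.6211 0.0013 0.163 ]
rg [ 0.6247 -0.0545  0.163 ]
[0.53564712 0.34498151 0.1       ] [0.40322575 0.29240601 0.1       ] [0.46775166 0.32105527 0.151     ]
```

```bash
cat >> h.py <<'E'
def yaw(o=None):
    q=(o or bot.get_obs())['orientation'];w,x,y,z=q
    return np.degrees(np.arctan2(2*(x*y+w*z),1-2*(y*y+z*z)))
def plan(pts,n):
    """pts: waypoints (x,y,z,yawdeg of tool x); n rows each; prints rows, world shift in tool axes"""
    o=bot.get_obs();p=np.r_[o['ee_pos'],yaw(o)];dps=[];tw=[]
    print('at',p.round(4),'F',np.round(o['force'],2),'t',round(o['time_s'],2),'open',round(o['opening'],4))
    for t,k in zip(pts,n):
        d=(np.array(t,float)-p)/k
        for i in range(k):
            a=np.radians(p[3]);c,s=np.cos(a),np.sin(a)
            dps.append([round(float(v)/.3,3) for v in (c*d[0]+s*d[1],s*d[0]-c*d[1],-d[2])]);tw.append(round(-d[3]/180,3));p=p+d
    print(dps,tw)
E
python3 - <<'E'
from h import *
plan([(.45,-.38,.29,45),(.55,-.05,.29,79),(.468,.32,.29,113)],[7,6,7])
E
```

```text
at [ 0.1659 -0.6023  0.2221 15.4005] F [-0.08 -0.12  0.8 ] t 0.2 open 0.0876
[[0.159, -0.066, -0.032], [0.163, -0.054, -0.032], [0.167, -0.042, -0.032], [0.169, -0.03, -0.032], [0.171, -0.017, -0.032], [0.172, -0.004, -0.032], [0.172, 0.008, -0.032], [0.169, -0.09, 0.0], [0.177, -0.073, 0.0], [0.183, -0.055, 0.0], [0.188, -0.037, 0.0], [0.191, -0.018, 0.0], [0.192, 0.001, 0.0], [0.166, -0.072, 0.0], [0.171, -0.058, 0.0], [0.175, -0.043, 0.0], [0.178, -0.028, 0.0], [0.18, -0.013, 0.0], [0.18, 0.002, 0.0], [0.18, 0.018, 0.0]] [np.float64(-0.023), np.float64(-0.023), np.float64(-0.023), np.float64(-0.023), np.float64(-0.023), np.float64(-0.023), np.float64(-0.023), np.float64(-0.031), np.float64(-0.031), np.float64(-0.031), np.float64(-0.031), np.float64(-0.031), np.float64(-0.031), np.float64(-0.027), np.float64(-0.027), np.float64(-0.027), np.float64(-0.027), np.float64(-0.027), np.float64(-0.027), np.float64(-0.027)]
```

drive_tool(grip=[1,1,1,1,1,1,1,1,1,1], dp=[[0.16,-0.066,-0.03],[0.163,-0.054,-0.03],[0.167,-0.04,-0.03],[0.17,-0.03,-0.03],[0.17,-0.017,-0.03],[0.17,-0.004,-0.03],[0.17,0.008,-0.03],[0.17,-0.09,0],[0.177,-0.073,0],[0.18,-0.055,0]], twist=[-0.023,-0.023,-0.023,-0.023,-0.023,-0.023,-0.023,-0.03,-0.03,-0.03])

```text
time_s: 1.45
ee_pos: [0.5074, -0.2097, 0.2844]
orientation: [-0.002, 0.86, 0.511, -0.001]
force: [0.9, -0.3, 0.8]
opening: 0.0878
```

```bash
python3 - <<'E'
from h import *
plan([(.55,-.05,.29,79),(.468,.32,.29,113)],[4,8])
E
```

```text
at [ 0.5074 -0.2097  0.2844 61.4134] F [ 0.94 -0.29  0.8 ] t 1.45 open 0.0878
[[0.134, -0.032, -0.005], [0.136, -0.022, -0.005], [0.137, -0.012, -0.005], [0.138, -0.001, -0.005], [0.145, -0.063, -0.0], [0.149, -0.052, -0.0], [0.153, -0.041, -0.0], [0.155, -0.029, -0.0], [0.157, -0.018, -0.0], [0.158, -0.006, -0.0], [0.158, 0.006, -0.0], [0.157, 0.017, -0.0]] [np.float64(-0.024), np.float64(-0.024), np.float64(-0.024), np.float64(-0.024), np.float64(-0.024), np.float64(-0.024), np.float64(-0.024), np.float64(-0.024), np.float64(-0.024), np.float64(-0.024), np.float64(-0.024), np.float64(-0.024)]
```

drive_tool(grip=[1,1,1,1,1,1,1,1,1,1], dp=[[0.18,-0.04,-0.005],[0.18,-0.03,-0.005],[0.18,-0.01,-0.005],[0.145,-0.063,0],[0.149,-0.052,0],[0.153,-0.041,0],[0.155,-0.029,0],[0.157,-0.018,0],[0.158,-0.006,0],[0.158,0.006,0]], twist=[-0.03,-0.03,-0.03,-0.024,-0.024,-0.024,-0.024,-0.024,-0.024,-0.024])

```text
time_s: 2.7
ee_pos: [0.4763, 0.2894, 0.2895]
orientation: [-0.001, 0.578, 0.816, 0.0]
force: [1.0, 0.1, 0.5]
opening: 0.0879
```

```bash
python3 - <<'E'
from h import *
c=cap('wrist','w1');V=np.array(c['view']);print(c['fx'],-V[:3,:3].T@V[:3,3],V[2,:3])
plan([(.468,.32,.25,113)],[3])
E
```

```text
355.65914708839347 [0.4492514  0.36472474 0.45210769] [ 0.09583124 -0.2734121  -0.95711138]
at [  0.4729   0.2964   0.2899 110.0508] F [-2.09  3.53  0.25] t 2.75 open 0.0883
[[0.026, 0.004, 0.044], [0.026, 0.004, 0.044], [0.026, 0.005, 0.044]] [np.float64(-0.005), np.float64(-0.005), np.float64(-0.005)]
```

View pics/w1.png

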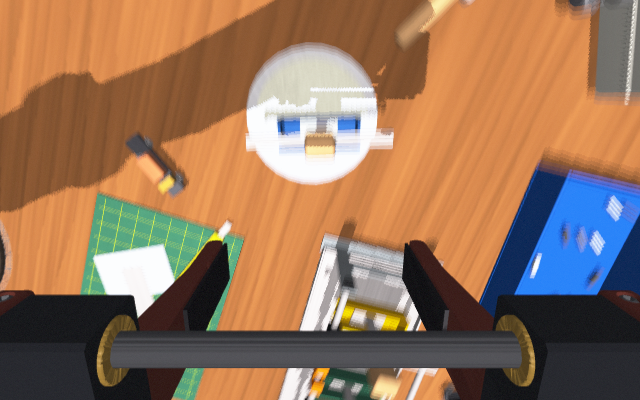

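```bash
python3 - <<'E'
from h import *
c=cap('wrist');c=cap('wrist')
f=c['frame'];cv2.imwrite('pics/w2.png',cv2.resize(f[20:220,220:420],None,fx=3,fy=3,interpolation=2)[:,:,::-1])
import pickle;pickle.dump(c,open('w2.pkl','wb'))
plan([(.468,.32,.25,113)],[3])
E
```

```text
at [  0.4752   0.2909   0.2895 109.5996] F [ 0.39 -0.75 -0.53] t 2.85 open 0.0875
[[0.033, 0.003, 0.044], [0.033, 0.004, 0.044], [0.033, 0.005, 0.044]] [np.float64(-0.006), np.float64(-0.006), np.float64(-0.006)]
```

View pics/w2.png

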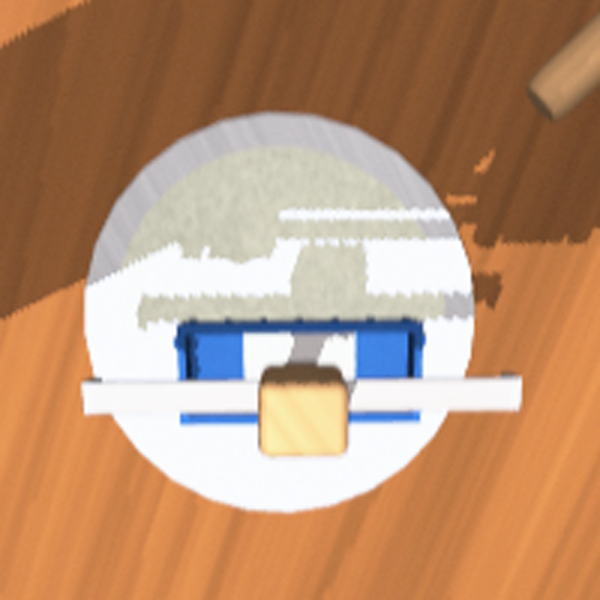

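```bash
python3 - <<'E'
from h import *
import pickle;c=pickle.load(open('w2.pkl','rb'))
q=lambda u,v,z: ray(c,u/3+220,v/3+20,z)
A,B,G=q(83,397,.103),q(521,392,.103),q(304,419,.151)
d=B-A;print(A,B,(A+B)/2,G,np.linalg.norm(d),np.degrees(np.arctan2(d[1],d[0])))
for u,v in[(259,382),(348,382),(259,456),(348,456)]:print(q(u,v,.151))
E
```

```text
[0.40154976 0.29512246 0.103     ] [0.53612432 0.34557054 0.103     ] [0.46883704 0.3203465  0.103     ] [0.46874371 0.32059724 0.151     ] 0.14371959263785763 20.549559268494683
[0.45317917 0.32615551 0.151     ]
[0.47678962 0.33469957 0.151     ]
[0.46026391 0.30611085 0.151     ]
[0.48435118 0.31482905 0.151     ]
```

```bash
python3 - <<'E'
from h import *
plan([(.4688,.3205,.25,110.55),(.4688,.3205,.16,110.55)],[2,4])
E
```

```text
at [  0.4752   0.2909   0.2895 109.5996] F [ 0.39 -0.75 -0.53] t 2.85 open 0.0875
[[0.05, 0.007, 0.066], [0.05, 0.007, 0.066], [0.0, 0.0, 0.075], [0.0, 0.0, 0.075], [0.0, 0.0, 0.075], [0.0, 0.0, 0.075]] [np.float64(-0.003), np.float64(-0.003), np.float64(-0.0), np.float64(-0.0), np.float64(-0.0), np.float64(-0.0)]
```

drive_tool(grip=[1,1,1,1,1,1,1], dp=[[0.05,0.007,0.066],[0.05,0.007,0.066],[0,0,0.075],[0,0,0.075],[0,0,0.075],[0,0,0.05],[0,0,0]], twist=[-0.003,-0.003,0,0,0,0,0])

```text
time_s: 3.72
ee_pos: [0.467, 0.3194, 0.1548]
orientation: [-0.003, 0.57, 0.821, -0.003]
force: [-0.6, -0.5, -0.1]
opening: 0.0883
```

```bash
python3 - <<'E'
from h import *
plan([(.4688,.3205,.110,110.55)],[4])
E
```

```text
at [  0.467    0.3194   0.1548 110.4445] F [-0.57 -0.45 -0.13] t 3.73 open 0.0883
[[0.0, 0.002, 0.037], [0.0, 0.002, 0.037], [0.0, 0.002, 0.037], [0.0, 0.002, 0.037]] [np.float64(-0.0), np.float64(-0.0), np.float64(-0.0), np.float64(-0.0)]
```

drive_tool(grip=[1,1,1,1,1,0,0,0,0,0], dp=[[0.001,0.002,0.04],[0.001,0.002,0.04],[0,0.002,0.04],[0,0.002,0.025],[0,0,0],[0,0,0],[0,0,0],[0,0,0],[0,0,0],[0,0,0]], twist=[0,0,0,0,0,0,0,0,0,0])

```text
time_s: 4.97
ee_pos: [0.4702, 0.3219, 0.1105]
orientation: [-0.002, 0.571, 0.821, -0.001]
force: [-0.0, -0.1, 0.1]
opening: 0.0413
```

```bash
python3 - <<'E'
from h import *
plan([(.4688,.3205,.110,110.55)],[4])
E
```

```text
at [  0.4702   0.3219   0.1105 110.4106] F [-0.04 -0.06  0.09] t 4.97 open 0.0413
[[-0.001, -0.001, 0.0], [-0.001, -0.001, 0.0], [-0.001, -0.001, 0.0], [-0.001, -0.001, 0.0]] [np.float64(-0.0), np.float64(-0.0), np.float64(-0.0), np.float64(-0.0)]
```

Still closing.

drive_tool(grip=[0,0,0,0,0], dp=[[0,0,0],[0,0,0],[0,0,0],[0,0,0],[0,0,0]], twist=[0,0,0,0,0])

```text
time_s: 5.6
ee_pos: [0.47, 0.3216, 0.1103]
orientation: [-0.002, 0.571, 0.821, -0.002]
force: [-0.2, -0.5, -0.3]
opening: 0.0258
```

drive_tool(grip=[0,0,0,0,0,0], dp=[[0,0,-0.02],[0,0,-0.05],[0,0,-0.1],[0,0,-0.12],[0,0,-0.14],[0,0,-0.1]], twist=[0,0,0,0,0,0])

```text
time_s: 6.35
ee_pos: [0.4695, 0.321, 0.2758]
orientation: [-0.003, 0.57, 0.822, -0.003]
force: [-0.3, -0.6, -2.5]
opening: 0.0258
```

```bash
python3 - <<'E'
from h import *
print(bot.get_obs()['orientation'])
plan([(.54,.2,.33,95),(.619,.054,.33,93.8)],[4,4])
E
```

```text
[-0.00345899  0.5700383   0.82160474 -0.00316603]
at [  0.4695   0.321    0.2758 110.4928] F [-0.31 -0.58 -2.51] t 6.35 open 0.0258
[[-0.115, 0.02, -0.045], [-0.113, 0.027, -0.045], [-0.111, 0.035, -0.045], [-0.109, 0.042, -0.045], [-0.127, 0.055, -0.0], [-0.127, 0.056, -0.0], [-0.126, 0.056, -0.0], [-0.126, 0.057, -0.0]] [np.float64(0.022), np.float64(0.022), np.float64(0.022), np.float64(0.022), np.float64(0.002), np.float64(0.002), np.float64(0.002), np.float64(0.002)]
```

drive_tool(grip=[0,0,0,0,0,0,0,0,0], dp=[[-0.115,0.02,-0.03],[-0.113,0.027,-0.03],[-0.111,0.035,-0.03],[-0.109,0.042,-0.03],[-0.127,0.055,0],[-0.127,0.056,0],[-0.12,0.056,0],[-0.09,0.04,0],[0,0,0]], twist=[0.022,0.022,0.022,0.022,0.002,0.002,0.002,0.002,0])

```text
time_s: 7.48
ee_pos: [0.6136, 0.0604, 0.3256]
orientation: [-0.001, 0.688, 0.725, 0.003]
force: [-0.6, 0.2, -2.5]
opening: 0.0259
```

```bash
python3 - <<'E'
from h import *
c=cap('wrist','w3');c=cap('scene','s3')
plan([(.619,.054,.30,93.8)],[3])
E
```

```text
at [6.12600e-01 6.38000e-02 3.25900e-01 9.32347e+01] F [-0.49 -0.   -2.2 ] t 7.58 open 0.0261
[[-0.011, 0.006, 0.029], [-0.011, 0.006, 0.029], [-0.011, 0.006, 0.029]] [np.float64(-0.001), np.float64(-0.001), np.float64(-0.001)]
```

View pics/w3.png

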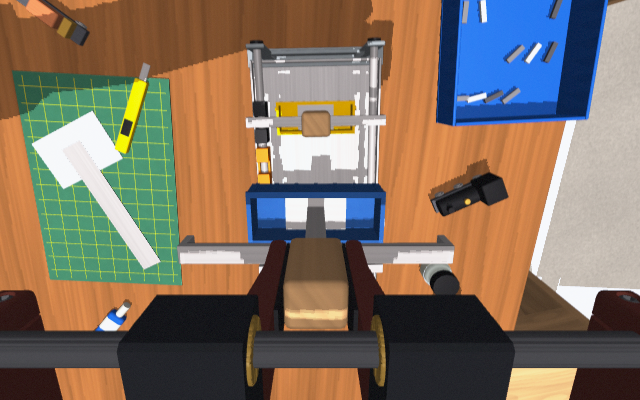

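```bash
python3 - <<'E'
from h import *
import pickle
c=cap('wrist');pickle.dump(c,open('w4.pkl','wb'))
f=c['frame'];cv2.imwrite('pics/w4.png',cv2.resize(f[90:200,240:400],None,fx=5,fy=5,interpolation=2)[:,:,::-1])
plan([(.619,.054,.30,93.8)],[3])
E
```

```text
at [6.12400e-01 6.46000e-02 3.25800e-01 9.33119e+01] F [-0.3  -0.46 -3.37] t 7.62 open 0.026
[[-0.012, 0.007, 0.029], [-0.012, 0.007, 0.029], [-0.012, 0.007, 0.029]] [np.float64(-0.001), np.float64(-0.001), np.float64(-0.001)]
```

View pics/w4.png

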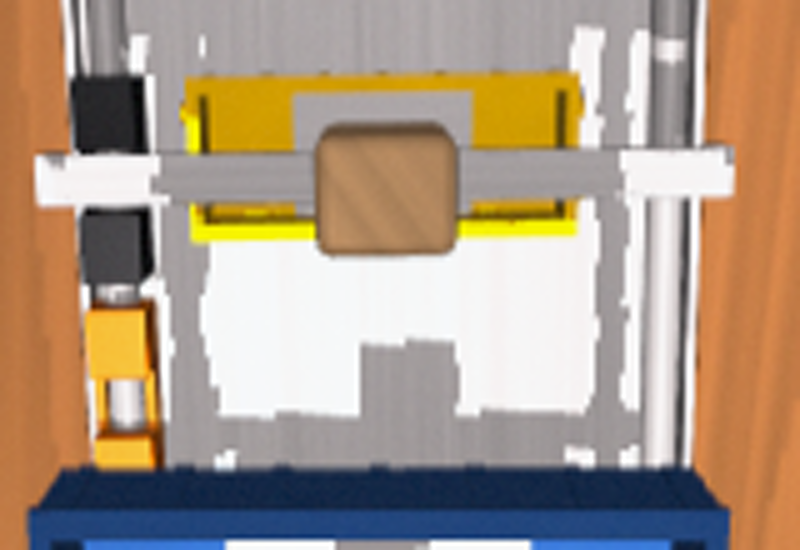

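```bash
python3 - <<'E'
from h import *
import pickle;c=pickle.load(open('w4.pkl','rb'))
q=lambda u,v,z: ray(c,u/5+240,v/5+90,z)
Rt=np.array([[np.cos(np.radians(3.8)),np.sin(np.radians(3.8))],[-np.sin(np.radians(3.8)),np.cos(np.radians(3.8))]])
for n,u,v,z in[('ybL',38,180,.115),('ybR',733,172,.115),('ear1far',120,308,.118),('ear1near',120,378,.118),('ear2far',125,432,.118),('ear2far+',125,440,.118),('railF a',108,20,.11),('railF b',118,295,.11),('railR a',667,20,.11),('railR b',663,450,.11),('ygrip',387,192,.163),('blk near',115,285,.118)]:
    p=q(u,v,z);print(n,p.round(4),(Rt@p[:2]).round(4))
V=np.array(c['view']);print(-V[:3,:3].T@V[:3,3])
E
```

```text
ybL [0.5403 0.109  0.115 ] [0.5464 0.073 ]
ybR [0.6832 0.1188 0.115 ] [0.6896 0.0732]
ear1far [0.558 0.084 0.118] [0.5623 0.0469]
ear1near [0.5582 0.0692 0.118 ] [0.5616 0.0321]
ear2far [0.5595 0.0576 0.118 ] [0.5621 0.0204]
ear2far+ [0.5595 0.0559 0.118 ] [0.562  0.0187]
railF a [0.5536 0.1414 0.11  ] [0.5617 0.1044]
railF b [0.5565 0.0855 0.11  ] [0.5609 0.0484]
railR a [0.6673 0.1479 0.11  ] [0.6757 0.1034]
railR b [0.6758 0.0584 0.11  ] [0.6781 0.0134]
ygrip [0.6116 0.1148 0.163 ] [0.6178 0.074 ]
blk near [0.5569 0.0888 0.118 ] [0.5615 0.0517]
[0.60699731 0.14278229 0.48873834]
```

```bash
python3 - <<'E'
from h import *
plan([(.6168,.0535,.30,93.8)],[2])
E
```

```text
at [6.12400e-01 6.46000e-02 3.25800e-01 9.33119e+01] F [-0.3  -0.46 -3.37] t 7.62 open 0.026
[[-0.019, 0.006, 0.043], [-0.019, 0.006, 0.043]] [np.float64(-0.001), np.float64(-0.001)]
```

drive_tool(grip=[0,0,0,0], dp=[[-0.018,0.008,0.04],[-0.018,0.008,0.04],[0,0,0],[0,0,0]], twist=[-0.001,-0.002,0,0])

```text
time_s: 8.12
ee_pos: [0.6169, 0.0566, 0.3]
orientation: [-0.002, 0.681, 0.732, 0.003]
force: [0.5, -1.0, -1.3]
opening: 0.0259
```

```bash
python3 - <<'E'
from h import *
print(bot.get_obs()['orientation'])
plan([(.6168,.0535,.30,93.8)],[1])
E
```

```text
[-0.00172173  0.68093469  0.73233486  0.00326023]
at [6.16900e-01 5.66000e-02 3.00000e-01 9.41663e+01] F [ 0.49 -0.96 -1.32] t 8.12 open 0.0259
[[-0.01, -0.001, 0.0]] [np.float64(0.002)]
```

drive_tool(grip=[0,0,0,0,0,0], dp=[[-0.01,-0.001,0],[0,0,0.06],[0,0,0.06],[0,0,0.06],[0,0,0.03],[0,0,0]], twist=[0.002,0,0,0,0,0])

```text
time_s: 8.88
ee_pos: [0.616, 0.054, 0.2313]
orientation: [-0.002, 0.683, 0.73, 0.003]
force: [0.1, -0.4, -2.0]
opening: 0.0258
```

```bash
python3 - <<'E'
from h import *
plan([(.6168,.0535,.15,93.8)],[4])
E
```

```text
at [6.16000e-01 5.40000e-02 2.31300e-01 9.38021e+01] F [ 0.08 -0.44 -2.03] t 8.88 open 0.0258
[[-0.0, 0.001, 0.068], [-0.0, 0.001, 0.068], [-0.0, 0.001, 0.068], [-0.0, 0.001, 0.068]] [np.float64(0.0), np.float64(0.0), np.float64(0.0), np.float64(0.0)]
```

drive_tool(grip=[0,0,0,0,0,0], dp=[[-0.001,0.001,0.06],[0,0.001,0.06],[0,0,0.06],[0,0,0.05],[0,0,0.03],[0,0,0]], twist=[0,0,0,0,0,0])

```text
time_s: 9.62
ee_pos: [0.6168, 0.0544, 0.1475]
orientation: [-0.003, 0.683, 0.73, 0.003]
force: [-0.3, -0.1, -1.8]
opening: 0.0259
```

```bash
python3 - <<'E'
from h import *
o=bot.get_obs();print(o['orientation'],o['wrist_torque'])
plan([(.6168,.0535,.135,93.8)],[4])
cap('wrist');c=cap('wrist');
cv2.imwrite('pics/w5.png',c['frame'][:,:,::-1])
E
```

```text
[-0.00260558  0.68324817  0.73017693  0.00260742] [-0.07623268 -0.1289455  -0.00537506]
at [6.16800e-01 5.44000e-02 1.47500e-01 9.38033e+01] F [-0.26 -0.14 -1.83] t 9.62 open 0.0259
[[-0.001, -0.0, 0.01], [-0.001, -0.0, 0.01], [-0.001, -0.0, 0.01], [-0.001, -0.0, 0.01]] [np.float64(0.0), np.float64(0.0), np.float64(0.0), np.float64(0.0)]
```

View pics/w5.png

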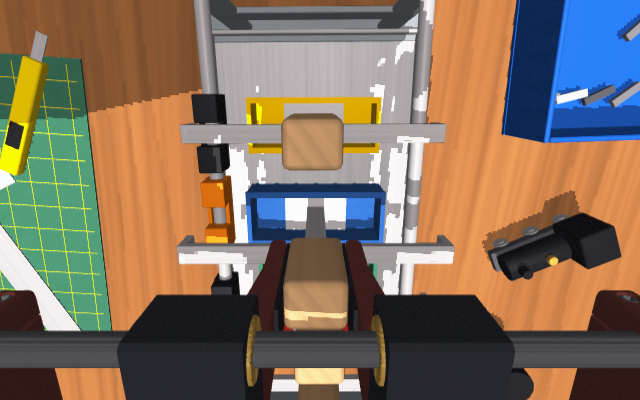

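drive_tool(grip=[0,0,0,0,0], dp=[[-0.001,0,0.015],[-0.001,0,0.015],[0,0,0.01],[0,0,0.005],[0,0,0]], twist=[0,0,0,0,0])

```text
time_s: 10.35
ee_pos: [0.6183, 0.054, 0.1357]
orientation: [-0.001, 0.683, 0.73, 0.004]
force: [-0.1, 0.4, -2.5]
opening: 0.026
```

drive_tool(grip=[0,0], dp=[[0,0,0.005],[0,0,0]], twist=[0,0])

```text
time_s: 10.6
ee_pos: [0.6184, 0.0541, 0.1343]
orientation: [-0.001, 0.683, 0.73, 0.004]
force: [0.8, -0.5, -3.0]
opening: 0.0257
```

drive_tool(grip=[0,0], dp=[[0,-0.002,0.006],[0,0,0]], twist=[0,0])

```text
time_s: 10.85
ee_pos: [0.6178, 0.0541, 0.1324]
orientation: [-0.001, 0.683, 0.73, 0.004]
force: [0.2, -0.3, -2.1]
opening: 0.0261
```

drive_tool(grip=[0,0], dp=[[0,-0.002,0.005],[0,0,0]], twist=[0,0])

```text
time_s: 11.1
ee_pos: [0.6172, 0.0541, 0.1308]
orientation: [-0.001, 0.683, 0.73, 0.004]
force: [0.5, 0.1, -2.0]
opening: 0.026
```

drive_tool(grip=[0,0], dp=[[0,0,0.004],[0,0,0]], twist=[0,0])

```text
time_s: 11.35
ee_pos: [0.6173, 0.0541, 0.1302]
orientation: [-0.001, 0.683, 0.73, 0.004]
force: [0.4, -0.2, -0.7]
opening: 0.0259
```

drive_tool(grip=[0,0], dp=[[0,0,0.003],[0,0,0]], twist=[0,0])

```text
time_s: 11.6
ee_pos: [0.6174, 0.0541, 0.1302]
orientation: [-0.001, 0.683, 0.73, 0.004]
force: [-0.9, -0.0, -0.7]
opening: 0.0258
```

```bash
python3 - <<'E'
from h import *
o=bot.get_obs();print(o['wrist_torque'],o['force'],o['ee_pos'])
E
```

```text
[-0.16798898  0.23479203  0.0481007 ] [-0.92101046 -0.02456015 -0.71332238] [0.61735902 0.05410899 0.13024936]
```

drive_tool(grip=[0,0,0,0,0,0], dp=[[0.006,0,0.003],[0.006,0,0.003],[0.006,0,0.003],[0.006,0,0.003],[0.004,0,0.003],[0,0,0.003]], twist=[0,0,0,0,0,0])

```text
time_s: 12.35
ee_pos: [0.6174, 0.0541, 0.13]
orientation: [0.005, 0.685, 0.729, -0.0]
force: [-2.8, 0.7, 7.8]
opening: 0.0261
```

```bash
python3 - <<'E'
from h import *
o=bot.get_obs();print(o['wrist_torque'],o['force'],o['ee_pos'],yaw(o))
p=o['ee_pos'];print(-.0663*p[0]+.9978*p[1])
E
```

```text
[-0.09313604  1.37068611  0.02526922] [-2.82054238  0.72172558  7.81913912] [0.61740702 0.05405972 0.13001987] 93.55177870097232
0.0130067012966869
```

drive_tool(grip=[0,0,0], dp=[[0,0,-0.004],[0,0,-0.002],[0,0,0]], twist=[0,0,0])

```text
time_s: 12.72
ee_pos: [0.6175, 0.0543, 0.1312]
orientation: [0.004, 0.685, 0.729, -0.0]
force: [-0.1, -1.1, -2.0]
opening: 0.0261
```

drive_tool(grip=[0,0], dp=[[0.007,0,0],[0.003,0,0]], twist=[0,0])

```text
time_s: 12.98
ee_pos: [0.6171, 0.0575, 0.1306]
orientation: [0.004, 0.685, 0.729, -0.0]
force: [0.7, 0.1, -3.6]
opening: 0.0261
```

drive_tool(grip=[0,0], dp=[[0.003,0,0.003],[0.003,0,0.001]], twist=[0,0])

```text
time_s: 13.22
ee_pos: [0.6172, 0.0582, 0.1301]
orientation: [0.005, 0.685, 0.729, -0.001]
force: [-1.1, -1.5, 4.1]
opening: 0.0256
```

drive_tool(grip=[0,0], dp=[[0.005,0,0.001],[0.005,0,0.001]], twist=[0,0])

```text
time_s: 13.48
ee_pos: [0.6175, 0.0601, 0.1301]
orientation: [0.006, 0.685, 0.728, -0.001]
force: [-0.3, -2.8, 4.3]
opening: 0.0258
```

```bash
cat >> h.py <<'E'
def st():
    o=bot.get_obs();p=o['ee_pos'];w,x,y,z=o['orientation']
    print('p',p.round(4),'Y',round(-.0663*p[0]+.9978*p[1],4),'yaw',yaw(o).round(2),'F',o['force'].round(1),'T',o['wrist_torque'].round(2),'toolz',np.round([2*(x*z+w*y),2*(y*z-w*x)],4),'t',o['time_s'])
E
python3 -c "
from h import *
st()"
```

```text
p [0.6175 0.0601 0.1301] Y 0.0191 yaw 93.5 F [-0.3 -2.8  4.3] T [-0.87  0.32  0.19] toolz [ 0.0071 -0.0095] t 13.475
```

drive_tool(grip=[0,0], dp=[[0.006,0,-0.001],[0.006,0,0]], twist=[-0.001,0])

```text
time_s: 13.72
ee_pos: [0.6173, 0.0646, 0.1301]
orientation: [0.005, 0.684, 0.73, -0.001]
force: [-0.9, -2.2, 0.1]
opening: 0.0259
```

drive_tool(grip=[0,0], dp=[[0.006,0,0.001],[0.004,0,0.001]], twist=[0,0])

```text
time_s: 13.98
ee_pos: [0.6168, 0.0685, 0.1289]
orientation: [0.005, 0.684, 0.73, -0.001]
force: [-0.1, -4.5, -0.6]
opening: 0.0255
```

```bash
python3 -c "
from h import *
st()"
```

```text
p [0.6168 0.0685 0.1289] Y 0.0275 yaw 93.75 F [-0.1 -4.5 -0.6] T [-0.8   0.01  0.21] toolz [ 0.0065 -0.0078] t 13.975
```

drive_tool(grip=[0,0], dp=[[-0.002,0,0.003],[0,0,0.003]], twist=[0,0])

```text
time_s: 14.22
ee_pos: [0.6165, 0.0682, 0.1266]
orientation: [0.005, 0.684, 0.73, -0.001]
force: [0.4, -1.5, -2.0]
opening: 0.0258
```

drive_tool(grip=[0,0], dp=[[0,0,0.004],[0,0,0]], twist=[0,0])

```text
time_s: 14.48
ee_pos: [0.6164, 0.0681, 0.125]
orientation: [0.004, 0.684, 0.73, -0.001]
force: [-0.5, -0.4, -1.8]
opening: 0.0259
```

```bash
python3 -c "
from h import *
st()"
```

```text
p [0.6164 0.0681 0.125 ] Y 0.0271 yaw 93.75 F [-0.5 -0.4 -1.8] T [-0.17 -0.11  0.04] toolz [ 0.0054 -0.0073] t 14.475
```

Going in freely. 2.6 mm left.

drive_tool(grip=[0,0], dp=[[0,0,0.005],[0,0,0]], twist=[0,0])

```text
time_s: 14.72
ee_pos: [0.6164, 0.0681, 0.1233]
orientation: [0.004, 0.684, 0.73, -0.001]
force: [0.3, -0.2, -2.5]
opening: 0.026
```

drive_tool(grip=[0,0], dp=[[0,0,0.003],[0,0,0]], twist=[0,0])

```text
time_s: 14.98
ee_pos: [0.6164, 0.0681, 0.1224]
orientation: [0.004, 0.684, 0.73, -0.001]
force: [0.8, -0.6, -2.9]
opening: 0.026
```

```bash
python3 -c "
from h import *
st()"
```

```text
p [0.6164 0.0681 0.1224] Y 0.0271 yaw 93.74 F [ 0.8 -0.6 -2.9] T [-0.17 -0.13  0.01] toolz [ 0.0054 -0.0072] t 14.975
```

drive_tool(grip=[0,0], dp=[[0,0,0.003],[0,0,0]], twist=[0,0])

```text
time_s: 15.22
ee_pos: [0.6165, 0.0682, 0.1221]
orientation: [0.005, 0.684, 0.73, -0.001]
force: [-0.3, -0.2, -0.3]
opening: 0.0258
```

drive_tool(grip=[0,0], dp=[[0,0,0.002],[0,0,0]], twist=[0,0])

```text
time_s: 15.48
ee_pos: [0.6165, 0.0681, 0.1221]
orientation: [0.005, 0.684, 0.73, -0.001]
force: [-0.0, -1.4, 1.1]
opening: 0.0259
```

```bash
python3 -c "
from h import *
st()"
```

```text
p [0.6165 0.0681 0.1221] Y 0.0271 yaw 93.74 F [-0.  -1.4  1.1] T [-0.33  0.4   0.07] toolz [ 0.0059 -0.0076] t 15.475
```

drive_tool(grip=[0.32,0.36,0.42,0.5,0.6,0.6,0.6,0.6,0.6], dp=[[0,0,0],[0,0,0],[0,0,0],[0,0,0],[0,0,0],[0,0,0],[0,0,0],[0,0,0],[0,0,0]], twist=[0,0,0,0,0,0,0,0,0])

```text
time_s: 16.6
ee_pos: [0.6172, 0.0691, 0.1219]
orientation: [0.005, 0.683, 0.73, 0.0]
force: [0.5, -0.2, 0.0]
opening: 0.0525
```

```bash
python3 - <<'E'
from h import *
st()
c=cap('wrist','w6')
E
```

```text
p [0.6172 0.0691 0.1219] Y 0.0281 yaw 93.76 F [ 0.5 -0.2  0. ] T [ 0.01 -0.02 -0.02] toolz [ 0.0074 -0.006 ] t 16.6
```

View pics/w6.png

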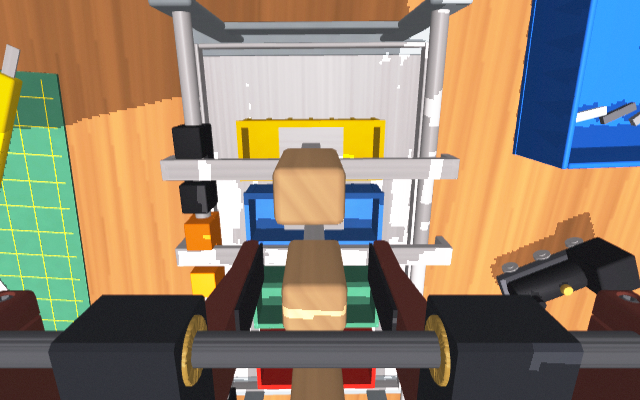

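drive_tool(grip=[0.6,0.6,0.6,0.6,0.6,0.6,0.6,0.6,0.6], dp=[[0,0,-0.03],[0,0,-0.06],[0,0,-0.1],[0,0,-0.14],[0,0,-0.16],[0,0,-0.16],[0,-0.15,-0.05],[-0.15,-0.15,0],[-0.15,-0.15,0]], twist=[0,0,0,0,0,0,0,0,0])

```text
time_s: 17.77
ee_pos: [0.4857, -0.0247, 0.348]
orientation: [0.007, 0.68, 0.733, 0.005]
force: [0.6, -1.5, 0.7]
opening: 0.0529
```

drive_tool(grip=[0.6,0.6,0.6,0.6,0.6,0.6], dp=[[-0.18,0,0],[-0.18,0,0],[-0.18,0,0],[-0.18,0,0],[-0.1,0,0],[0,0,0]], twist=[0,0,0,0,0,0])

```text
time_s: 18.52
ee_pos: [0.5003, -0.2792, 0.3611]
orientation: [0.014, 0.681, 0.732, 0.006]
force: [0.2, 0.7, 0.3]
opening: 0.0528
```

```bash
python3 - <<'E'
from h import *
st()
a=cap('top')['frame'];b=cap('scene')['frame']
r=cv2.resize(a[130:210,240:390],None,fx=4,fy=4,interpolation=2)
t=cv2.resize(b[115:305,280:415],None,fx=1.45,fy=1.45,interpolation=2)
im=np.zeros((600,800,3),np.uint8);im[:320,:600]=r;im[322:322+t.shape[0],:t.shape[1]]=t
cv2.imwrite('pics/fin.png',im[:,:,::-1])
E
```

```text
p [ 0.5003 -0.2792  0.3611] Y -0.3118 yaw 94.16 F [0.2 0.7 0.3] T [-0.04 -0.08  0.  ] toolz [ 0.0286 -0.0104] t 18.525
```

View pics/fin.png

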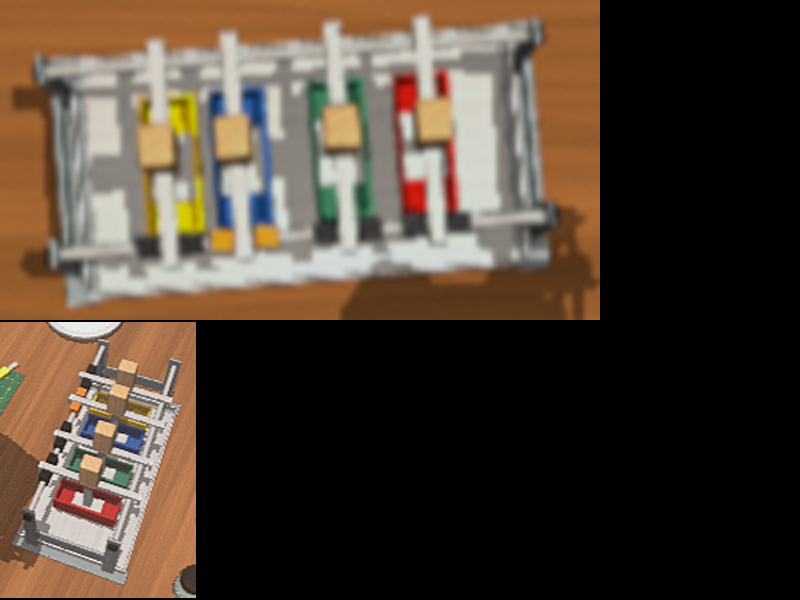

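```bash
python3 -c "
from h import *
print(bot.hand_in())"
```

```text
the job is handed in; nothing more can be done
None
```

The blue wagon is hanging in the empty place with its bar in the orange clip's slot. I handed the job in at 18.5 s, with the gripper well clear of everything.

- **Sliding into the slot:** I lowered the wagon between yellow and green, rested the bar on the clip's ear nearest green, and slid it towards yellow until it dropped. From there it went down about 8 mm to the rails without resistance.
- **Home position:** The tool stopped at 122.1 mm, against about 122.4 mm expected for a seated bar. Just before letting go, the torque suggested the front end was carrying slightly more than the rear. After opening, force and torque returned to zero.
- **Last views:** The final top view shows the blue bar between the two orange ears, lying across both rails and parallel to its neighbours. The clip and the yellow, green and red wagons are where they were at the start, to about one pixel (roughly 2.5 mm). I judged level by eye and by the seated height, not by a separate measurement.
- **What went less well:** My first try at sliding pressed too hard. The force on the bar reached about 10 N, it stuck, and the tool tilted by less than 1°. I lifted about 1 mm and slid again with lighter contact, at most about 7 N downward and about 4.5 N sideways. That is below the 12 N needed to shift the clip.

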